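# Nip up a marbled panel in the ratchet press

## Robot

A 6-joint arm with a two-finger parallel gripper is mounted at the origin on the work surface. World frame = base frame: x ahead of the robot, y to its left, z up, the work surface at z = 0. Lengths are in mm, angles in rad, forces in N, time in s.
With the tool pointing down it reaches from about 275 to 750 mm from the base axis. Payload 10.2 kg.
Tool frame: the origin (TCP) lies at the very end of the fingers, on their centre line; the grasp point (between the pads) lies 19 mm behind it; z points along the fingers, y is the line along which they close (so a half turn about z gives the same grasp; the last joint's range is limited). The gripper opens to 85 mm and grips with 20 to 120 N. Pads are 22 mm wide; open, the fingers measure 114 mm over their backs; the gripper's body (76 mm by 85 mm) begins 54 mm behind the grasp point. The pads swing forward as they close: fully open they stand 13 mm farther back than shut.
Start: joints at [-1.536, 0.313, 1.498, -0, 1.331, -0.223], TCP at [133.837, -507.66, 200.694] pointing down, gripper open.
Joint ranges: [-2.94, 2.94], [-0.97, 2.17], [0.19, 2.56], [-1.23, 4.37], [0.02, 3.11], [-2.88, 2.88]. Speed limits (rad/s): [2.39, 2.39, 3.01, 3.14, 3.14, 3.14].

## Interface

Orientations are given as a unit quaternion [w, x, y, z].
In Python, from rig import monitor, eyes, job gives the robot as it stands. The module is installed in compiled form; this text tells all that it offers.
- The arm moves only by the tool send_rows, never from a script. Its argument "targets" is one flat list of numbers, 7 for each row, row after row: the turn, a rotation vector about the tool's x, y, z in degrees, then the shift along the tool's x, y, z in units of 60 mm (1.0 is 60 mm), then the opening, from -1 (shut) to 1 (fully open), so that 0 is half open. A call has 1 to 5 rows; each row shifts and turns the commanded pose from where the row before left it, along the tool's axes as they then stand; what a row does not reach is not made up. A row lasts 1/8 s, in which the tool goes at most 62.5 mm and 10.7 degrees, less where a joint would pass 70% of its speed; a pose out of reach is approached as far as the arm can. A call is refused whole if a number of a shift passes 1 or a number of a turn 10.7, either way. A call with a gripper value outside its range is refused whole. The fingers move at their own pace and stop on an object; "newtons" is the grip in N (left out, the last holds). Time passes only in rows, so rows that do not move let the fingers close. It gives the time, the measured TCP pose, the force, the opening and the grip force at its end, in the units of the state.
- monitor.sense(): the state, without advancing time (a new reading comes with each control period).
- eyes.capture(name): name is "scene" or "top" or "wrist"; returns a dict with "img" (480x640x3 uint8, red, green, blue), "K" (3x3 intrinsics, pixels), "distortion" ([k1, k2, p1, p2, k3] as OpenCV has them; the pictures are not rectified), "R" (3x3) and "t" (3): a world point X has camera coordinates R X + t. Camera axes: x right, y down, z forward; pixel columns grow to the right and rows downward; lengths in mm; the calibration is good to about 2 mm. A picture is of the moment at which its call begins. There is no depth.
- job.finish_job(): hands the job in; it is judged then, once.
The state is a dict: "time_s": time; "joints": joint angles; "dq": joint speeds; "tau": joint torques, N m; "eef_pos": TCP position; "ee_rot": TCP orientation; "force": force on the tool from outside, world axes, zero at the start; "wrist_torque": the same for the moment, N m; "grip_width": opening from 0.0 (shut) to 1.0 (fully open); "grip_force": force on a finger pad.
Only numpy, scipy, OpenCV 4.12 (cv2) and the standard library are available. Lean on these libraries where they do the work, as an engineer would, in place of code of your own. Each camera call takes 0.05 s, during which the arm holds its last target. There are 200 camera calls.

## Task

A marbled panel that has just been glued to its cradle lies on the infeed of the bench press. Slide it gently under the platen, all the way home against the two back stops, then take the upright grip of the red ratchet lever and pump it in short full strokes, one tooth each, until a stroke takes a pull of 9 to 11 N at the grip, and stop there: a slack panel will not bond and an overtightened one is crushed. Leave the lever swung back to its rest, let go, and leave the jars, brush and tools around the press where they are.

Things in the scene. Friction and masses are not known exactly. Their poses are not given: they have to be found in the camera images.
- press: Bench press, dark green with a steel bed, fixed to the table. Origin on the table under the vertical screw axis; x points from the infeed (robot's side) to the back stops, y left, z up. Base plate x -165 to +125 mm, 310 mm wide. Two steel columns 26 mm thick at y +-125 mm carry a cross beam, 62 mm deep in x, 105 to 146 mm high; on top of it the ratchet wheel and the red lever.
- bed (a point): Point on the bed surface on the screw axis, 30 mm above the table; axes as the press. Two low aluminium guide strips (10 mm high, inner faces at y +-78 mm, from x -155 to +85 mm) lead the panel along x.
- stops (a point): Point midway between the two back stops (steel blocks 22 mm high at y +-45 mm), in the plane of the faces that the panel's back edge must touch: x +86 mm, y 0, 45 mm above the table; axes as the press.
- platen_place (a point): Fixed point on the press amid the green cork-faced platen, x +12 mm, 75 mm above the table (it does not move with the platen). Platen: x -60 to +85 mm, 190 mm wide, 18 mm thick. The daylight between it and the panel is 1.4 to 5.9 mm, differs each time and is not measured. Once it bears on the panel, disc springs give: each further tooth adds about 105 N of clamping force.
- ratchet (a point): Fixed point on the screw axis amid the ratchet wheel, 156 mm above the table; the lever turns about this axis. Wheel 92 mm across, 20 teeth; a tooth is 0.314 rad and feeds the screw 1.0 mm down; a holding pawl keeps every tooth. A pull of 10 N at the grip (the end of the stroke) means about 550 N on the panel: right. Under 420 N is slack, over 720 N crushes it. The pull grows about 1.8 N per tooth; read with the lever held still it may show 1 N less.
- panel: The work: dark blue marbled plywood panel on a white cradle, 180 mm (its x) by 150 mm (y) by 30 mm, 0.55 to 0.9 kg, lying flat on the bed between the guide strips (3 mm play each side), x towards the stops. Origin: centre of its underside. When it is home its front edge stands at press x -94 mm, 34 mm before the platen.
- panel_front (a point): Middle of the panel's front edge face (towards the robot), at half its thickness, 45 mm above the table: push here, square to the edge, with closed fingertips some 8 mm above the bed. It slides with 3 to 8 N, more for a moment when it breaks loose or rubs a guide; against the stops the force rises steeply.
- panel_back (a point): Middle of the panel's back edge face, at half its thickness.
- lever_pin (a point): Point on the axis of the lever's upright black grip at the height to hold it, 215 to 220 mm above the table, 180 mm from the press axis. The grip is 26 mm thick, reaching 36 mm below and 27 mm above this point; it turns freely on its pin, so it may be held at any yaw. The lever arm lies just under it. In the press frame it stands at azimuth -1.498 rad minus joint lever (0 = +x, anticlockwise).
- lever (a joint): Lever angle, rad, 0 = rest stop, 0.47 = end stop, both hard. Grows clockwise from above, the tightening way: the grip, right (-y) of the press, comes to the robot. A stroke gains its tooth if it starts below 0.05 and passes 0.42, idle over the first 0.06 to 0.09. Unloaded pull under 1 N, then 1 N more per 57 N of clamping, most at the stroke's end; going back under 2 N. Stays where left. At the end it must be under 0.06.
- paint_jar: Bystander: blue jar with a white cap, 56 mm across, 75 mm high; origin at the centre of its underside. It stands on the table beside the press, below the lever's sweep.
- green_jar: Bystander: green jar with a black cap, 52 mm across, 70 mm high; origin at the centre of its underside.
- skim_stick: Bystander: dark wooden skimming stick, 190 x 28 x 16 mm, lying on the table along its x; origin at the centre of its underside.
- flat_brush: Bystander: paint brush 190 mm long, lying along its x; origin at the centre of its underside.
- water_cup: Bystander: blue plastic cup, 76 mm across the rim, 85 mm high; origin at the centre of its underside.
- marbling_comb: Bystander: marbling comb, a wooden batten 200 x 22 x 12 mm with a row of steel pins, lying on the table; origin at the centre of its underside.
- palette_knife: Bystander: palette knife 180 mm long, lying along its x; origin at the centre of its underside.
Not all that is in view belongs to the job. What is meant by the panel is not yellow, and is the larger of those in its own colour.

How it is judged:
By the outcome, as a careful person would: the job done as asked, in the order asked, and still so for the second after the job is handed in, with the robot touching nothing.
It also fails if it takes over 72 s, if anything falls off the work surface, if the arm or the gripper's body presses on something with over 40 N, if the wrist force passes 120 N, or if a joint passes its speed limit or range.

## Working session

There is one attempt and no reset: what is moved stays moved. The work goes in short steps, Python scripts to look and compute and a tool call to move; the robot and the scene stay as the last step left them, time stands still between calls to the robot, and variables do not carry over. Pictures are saved under pics/ and viewed, at most 10 in all, crops included, and the job is handed in when it is done.

Besides the shell and the picture viewer there is one more tool, called after ">>>" as name(argument=value, ...) on one line, values as JSON. send_rows: Moves the arm, as the interface text tells. Its arguments: {"type":"object","properties":{"targets":{"type":"array","items":{"type":"number"}},"newtons":{"type":"number"}},"required":["targets"]}

```bash
mkdir -p pics; python3 - <<'E'
from rig import monitor, eyes, job
import cv2,pickle
s=monitor.sense();print(s)
for n in("scene","top"):
    c=eyes.capture(n);pickle.dump(c,open(n+".pkl","wb"));cv2.imwrite(f"pics/{n}0.png",c["img"][:,:,::-1])
    print(n,c["K"],c["distortion"],c["R"],c["t"])
E
```

```text
{'time_s': 0.0, 'joints': array([-1.53641706e+00,  3.13481426e-01,  1.49844879e+00,  1.18269158e-05,
        1.33101052e+00, -2.23396021e-01]), 'dq': array([-3.38367006e-05, -3.46830701e-04,  1.33175926e-03, -6.73484122e-05,
       -4.73754614e-05, -4.48086143e-04]), 'tau': array([ 1.51869466e-03, -4.12267470e+01, -2.59741062e+01, -8.39219774e-05,
        4.20039738e-03,  1.05917263e-05]), 'eef_pos': array([ 133.82108576, -507.3453073 ,  200.11462295]), 'ee_rot': array([-6.70491033e-04,  9.91705435e-01,  1.28529668e-01,  6.93254206e-05]), 'force': array([-0.69362508,  0.86120808,  0.48059059]), 'wrist_torque': array([0.03979707, 0.0327963 , 0.00755893]), 'grip_force': 0.0, 'grip_width': 1.0001985454352713}
scene [[453.61275561   0.         319.76779906]
 [  0.         453.61275561 238.87660023]
 [  0.           0.           1.        ]] [-0.09948342  0.          0.          0.          0.        ] [[ 0.57488123  0.81821921  0.00537525]
 [ 0.56584675 -0.39280182 -0.72493047]
 [-0.59104063  0.41979049 -0.68880108]] [-249.7562904  -168.88744721 1414.31638218]
top [[549.92634338   0.         327.95679224]
 [  0.         549.92634338 238.00432096]
 [  0.           0.           1.        ]] [0.02907134 0.         0.         0.         0.        ] [[ 6.98496800e-03 -9.99975447e-01 -5.61024139e-04]
 [-9.88873100e-01 -6.82404355e-03 -1.48604930e-01]
 [ 1.48597453e-01  1.59278236e-03 -9.88896486e-01]] [ -16.37422401  479.53588237 1547.22969557]
```

View pics/top0.png

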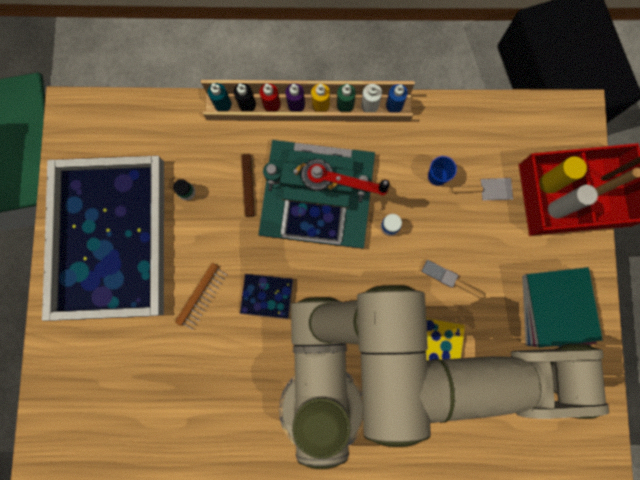

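View pics/scene0.png

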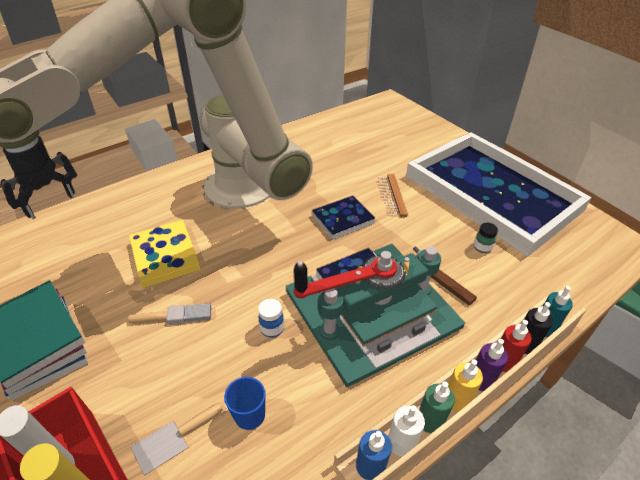

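Panel candidates in the top view are the blue one on the press bed (314,221), the loose small blue one (267,296) and the yellow block (445,340). I take the one on the bed. The grip is at (384,186) in top and (301,278) in scene. Next, close crops.

```bash
python3 - <<'E'
import cv2
a=cv2.imread("pics/top0.png")[130:255,250:410];cv2.imwrite("pics/topc.png",cv2.resize(a,None,fx=4.7,fy=4.7,interpolation=cv2.INTER_CUBIC))
a=cv2.imread("pics/scene0.png")[230:390,250:470];cv2.imwrite("pics/scenec.png",cv2.resize(a,None,fx=3.6,fy=3.6,interpolation=cv2.INTER_CUBIC))
E
```

```text
(no output)
```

View pics/topc.png

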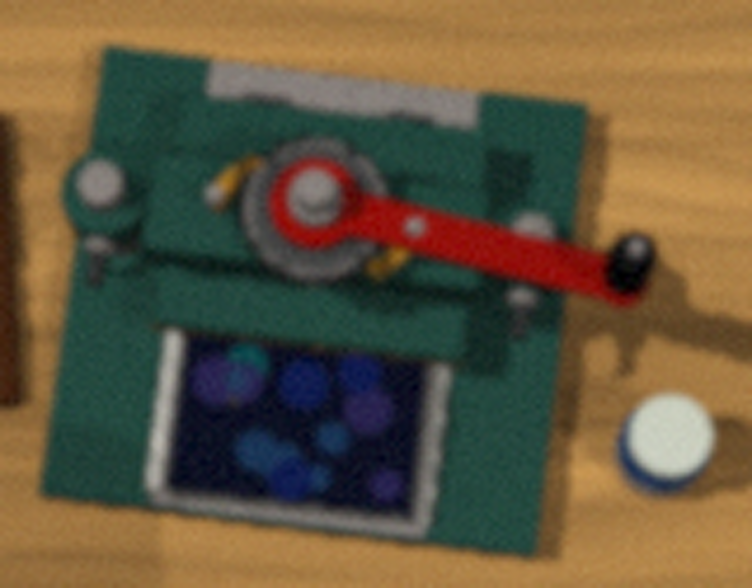

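View pics/scenec.png

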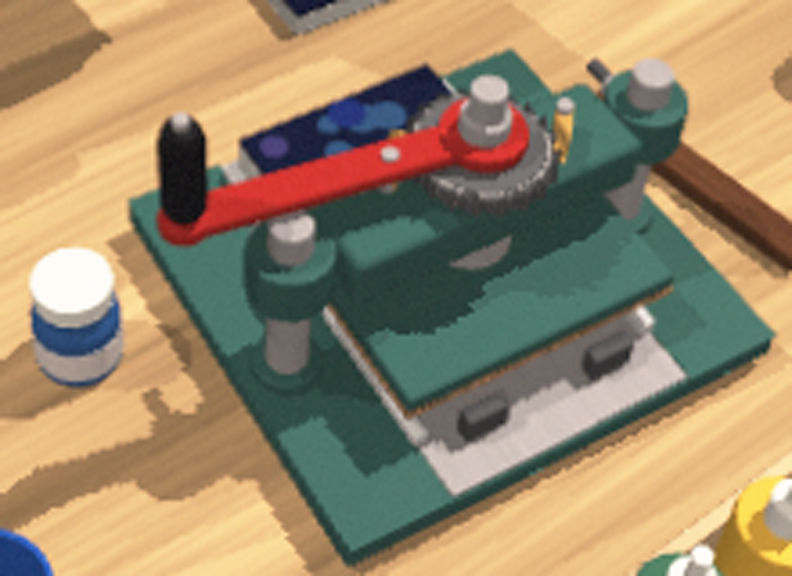

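```bash
cat >h.py <<'E'
import numpy as np,cv2,pickle
C={n:pickle.load(open(n+".pkl","rb")) for n in("scene","top")}
def proj(n,P):
    c=C[n];return cv2.projectPoints(np.float64(P).reshape(-1,1,3),cv2.Rodrigues(c["R"])[0],c["t"],c["K"],np.array(c["distortion"]))[0].reshape(-1,2)
def ray(n,uv,z):
    c=C[n];p=cv2.undistortPoints(np.float64(uv).reshape(-1,1,2),c["K"],np.array(c["distortion"])).reshape(-1,2)
    d=np.c_[p,np.ones(len(p))]@c["R"];o=-c["R"].T@c["t"];return o+d*((z-o[2])/d[:,2])[:,None]
T=lambda p:np.array([250,130])+np.float64(p)/4.7
S=lambda p:np.array([250,230])+np.float64(p)/3.6
E
python3 - <<'E'
from h import *
from scipy.optimize import least_squares
loc=np.array([[125,155],[125,-155],[-165,-155],[-165,155]])
tp=T([[105,48],[588,103],[540,556],[42,495]]);sp=S([[773,340],[350,560],[132,202],[512,50]])
gt=T([[636,245]]);gs=S([[182,120]])
def W(q,l):
    c,s=np.cos(q[2]),np.sin(q[2]);l=np.atleast_2d(l);return np.c_[q[0]+c*l[:,0]-s*l[:,1],q[1]+s*l[:,0]+c*l[:,1]]
def f(q):
    P=np.c_[W(q,loc),np.full(4,q[3])]
    G=np.r_[W(q,[180*np.cos(q[4]),180*np.sin(q[4])])[0],246]
    return np.r_[(proj("top",P)-tp).ravel(),(proj("scene",P)-sp).ravel(),(proj("top",G)-gt).ravel(),(proj("scene",G)-gs).ravel()]
r=least_squares(f,[480,30,-.1,20,-1.5]);q=r.x
print(q,r.fun.round(1));print("grip",W(q,[180*np.cos(q[4]),180*np.sin(q[4])]),"nominal",W(q,[180*np.cos(-1.498),180*np.sin(-1.498)]))
def L(w):
    d=w[:,:2]-q[:2];c,s=np.cos(q[2]),np.sin(q[2]);return np.c_[c*d[:,0]+s*d[:,1],-s*d[:,0]+c*d[:,1]]
print("front top edge z60",L(ray("top",T([[168,490],[415,518]]),60)),"bottom z30",L(ray("top",T([[150,497],[425,537]]),30)))
print("wheel axis z190",L(ray("top",T([[315,188]]),200)))
print("jar",ray("top",T([[670,437]]),75))
E
```

```text
[ 6.35122246e+02  1.86137287e+01 -1.17322580e-01  2.41786022e+01
 -1.70895013e+00] [-1.1 -0.9 -0.4 -0.2 -1.4 -0.4 -1.6 -0.5  0.4 -0.3 -0.6 -0.6 -2.1  1.2
 -0.6  0.8 -0.7  0.9 -0.8  1.5]
grip [[ 589.63510207 -155.54401503]] nominal [[ 627.11016884 -161.20786792]]
front top edge z60 [[-158.47834219   70.05166089]
 [-156.96033102  -79.95346829]] bottom z30 [[-159.77801801   83.35847951]
 [-163.47725149  -87.47652369]]
wheel axis z190 [[ 0.34531465 -1.93660288]]
jar [[ 517.80551065 -194.76052676   75.        ]]
```

>>> send_rows(targets=[0, 0, 10.7, 0, 0, 0, -1, 0, 0, 10.7, 0, 0, 0, -1, 0, 0, 0, 0.34, -0.8, 0, -1, 0, 0, 0, 0.34, -0.8, 0, -1, 0, 0, 0, 0.34, -0.8, 0, -1], newtons=40)

```text
time_s: 0.72
eef_pos: [211.8, -370.1, 200.4]
ee_rot: [-0.0, 0.998, -0.058, -0.0]
force: [0.3, -1.0, 0.2]
grip_width: 0.005
grip_force: 0.0
```

>>> send_rows(targets=[0, 0, 0, 0.34, -0.8, 0, -1, 0, 0, 0, 0.34, -0.8, 0, -1, 0, 0, 0, 0.34, -0.8, 0, -1, 0, 0, 0, 0.34, -0.8, 0, -1, 0, 0, 0, 0.34, -0.8, 0, -1])

```text
time_s: 1.35
eef_pos: [340.7, -143.5, 200.7]
ee_rot: [0.0, 0.998, -0.058, 0.0]
force: [1.4, -0.6, 0.5]
grip_width: 0.004
grip_force: 0.0
```

>>> send_rows(targets=[0, 0, 0, 0.34, -0.8, 0, -1, 0, 0, 0, 0.34, -0.8, 0, -1, 0, 0, 0, 0.34, -0.8, 0, -1, 0, 0, 0, 0.34, -0.8, 0, -1, 0, 0, 0, 0, 0, 0, -1])

```text
time_s: 1.98
eef_pos: [443.9, 38.6, 200.2]
ee_rot: [-0.0, 0.998, -0.056, -0.0]
force: [-0.6, 0.2, 0.6]
grip_width: 0.0
grip_force: 0.0
```

```bash
python3 - <<'E'
from rig import eyes
import cv2,pickle
for n in("wrist",):
    c=eyes.capture(n);pickle.dump(c,open(n+".pkl","wb"));cv2.imwrite(f"pics/{n}1.png",c["img"][:,:,::-1])
    print(-c["R"].T@c["t"],c["R"][2])
E
```

```text
[510.14279682  30.72389564 373.8693583 ] [-0.26586869  0.02940354 -0.96356073]
```

View pics/wrist1.png

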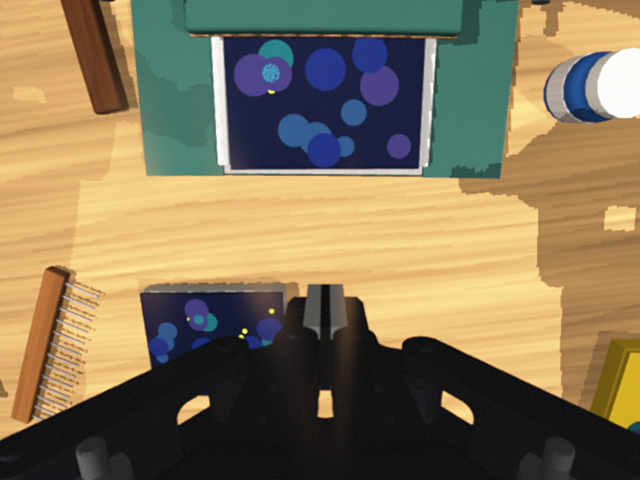

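Wrist view: blue top-face front corners at (226,170) and (421,172), side edges up to (225,38) and (434,40), base front corners at (148,175) and (500,178).

```bash
python3 - <<'E'
from h import *
C["wrist"]=pickle.load(open("wrist.pkl","rb"))
for z,p in((60,[[226,170],[421,172],[225,38],[434,40]]),(24,[[148,175],[500,178]]),(20,[[148,175],[500,178]])):
    w=ray("wrist",p,z);print(z,w.round(1));d=w[1]-w[0];print(np.linalg.norm(d),np.arctan2(-d[0],-d[1])*-1, (w[0]+w[1])/2)
E
```

```text
60 [[486.8 111.6  60. ]
 [468.3 -40.8  60. ]
 [581.9  96.2  60. ]
 [563.7 -55.7  60. ]]
153.51576969212414 -0.12129444805520788 [477.540284    35.38539845  60.        ]
24 [[ 488.   190.9   24. ]
 [ 450.7 -119.1   24. ]]
312.2624582190963 -0.11957341890202361 [469.36398421  35.88497747  24.        ]
20 [[ 487.7  192.7   20. ]
 [ 450.1 -120.8   20. ]]
315.8325045899634 -0.11957341890202365 [468.89776661  35.94398329  20.        ]
```

>>> send_rows(targets=[0, 0, 0.4, 0, 0, 0.9, -1, 0, 0, 0, 0, 0, 0.9, -1, 0, 0, 0, 0, 0, 0.8, -1, 0, 0, 0, 0, 0, 0.1, -1, 0, 0, 0, 0.1, 0, 0, -1])

```text
time_s: 2.65
eef_pos: [450.1, 34.8, 39.9]
ee_rot: [0.0, 0.998, -0.062, 0.001]
force: [-0.4, 0.4, 0.1]
grip_width: 0.0
grip_force: 0.0
```

>>> send_rows(targets=[0, 0, 0, 0.08, 0, 0, -1, 0, 0, 0, 0.08, 0, 0, -1, 0, 0, 0, 0.05, 0, 0, -1, 0, 0, 0, 0.05, 0, 0, -1, 0, 0, 0, 0.05, 0, 0, -1])

```text
time_s: 3.28
eef_pos: [468.1, 33.2, 38.7]
ee_rot: [-0.0, 0.998, -0.061, -0.0]
force: [-1.2, 0.2, -0.1]
grip_width: -0.002
grip_force: 0.0
```

>>> send_rows(targets=[0, 0, 0, 0, -0.06, 0, -1, 0, 0, 0, 0.05, 0, 0, -1, 0, 0, 0, 0.05, 0, 0, -1, 0, 0, 0, 0.05, 0, 0, -1, 0, 0, 0, 0.05, 0, 0, -1])

```text
time_s: 3.9
eef_pos: [480.5, 35.3, 38.7]
ee_rot: [-0.0, 0.998, -0.061, 0.0]
force: [-0.1, 0.0, 0.1]
grip_width: -0.001
grip_force: 0.0
```

>>> send_rows(targets=[0, 0, 0, 0.04, 0, 0, -1, 0, 0, 0, 0.04, 0, 0, -1, 0, 0, 0, 0.04, 0, 0, -1, 0, 0, 0, 0.04, 0, 0, -1, 0, 0, 0, 0.04, 0, 0, -1])

```text
time_s: 4.53
eef_pos: [492.3, 33.8, 38.7]
ee_rot: [0.0, 0.998, -0.061, 0.0]
force: [0.1, 0.5, -0.4]
grip_width: 0.001
grip_force: 0.0
```

```bash
python3 - <<'E'
from rig import eyes,monitor
import cv2,pickle,numpy as np
print(monitor.sense()["force"])
c=eyes.capture("wrist");a=c["img"][:,:,::-1]
b=eyes.capture("scene")["img"][:,:,::-1][200:360,230:444]
cv2.imwrite("pics/m2.png",np.hstack([cv2.resize(a,(400,300)),cv2.resize(b,(400,300),interpolation=cv2.INTER_CUBIC)]))
E
```

```text
[ 0.07082866  0.49255309 -0.35740882]
```

View pics/m2.png

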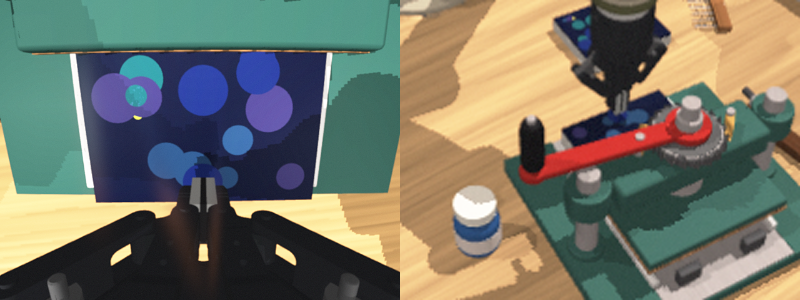

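```bash
python3 - <<'E'
from rig import eyes,monitor
from h import *
c=eyes.capture("wrist");C["wrist"]=c;pickle.dump(c,open("wrist.pkl","wb"))
C["scene"]=eyes.capture("scene")
s=monitor.sense();p=s["eef_pos"];print(p)
print("tcp wrist",proj("wrist",p)*.625, "scene",(proj("scene",p)-[230,200])*1.87)
for z in(40,60,80):print(z,(proj("wrist",[p[0],p[1],z])*.625))
for z in(30,45,60):
  w=ray("wrist",np.array([[96,202],[312,199]])/.625,z);print(z,w,np.linalg.norm(w[1]-w[0]))
cv2.imwrite("pics/w3.png",cv2.resize(c["img"][200:350,220:440,::-1],None,fx=3.6,fy=3.6,interpolation=cv2.INTER_CUBIC))
E
```

```text
[492.15401632  33.85934436  38.66204224]
tcp wrist [[202.27762723 172.49060996]] scene [[214.4731016  124.78703681]]
40 [[202.27309532 173.13989509]]
60 [[202.19703183 184.04785427]]
80 [[202.10123364 197.81400041]]
30 [[473.63493699 124.20426754  30.        ]
 [454.59313294 -52.05705886  30.        ]] 177.28690162067468
45 [[480.59816553 116.06544881  45.        ]
 [463.12182124 -45.70512801  45.        ]] 162.71183772545973
60 [[487.56139408 107.92663009  60.        ]
 [471.65050954 -39.35319716  60.        ]] 148.1367738302448
```

View pics/w3.png

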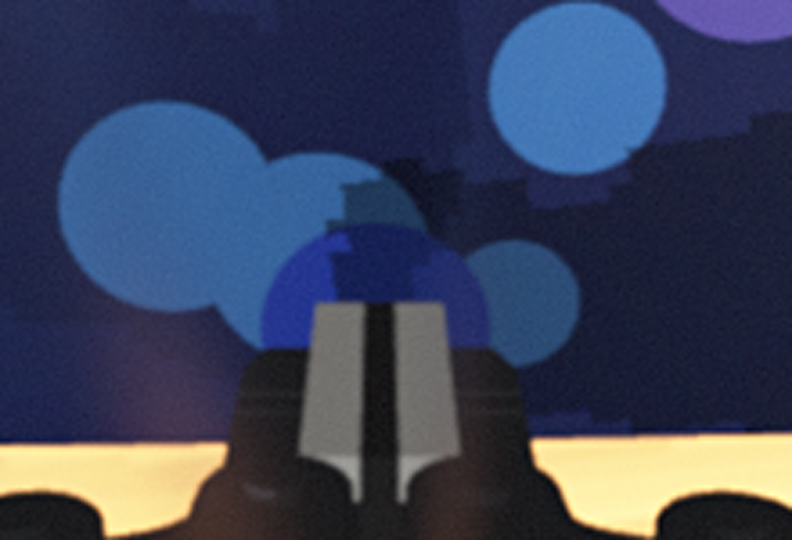

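```bash
python3 - <<'E'
from h import *
a=T([[415,518],[168,490]]);b=S([[240,140],[428,66]])
def P(n):
    c=C[n];return np.c_[c["R"],c["t"]]
u=lambda n,p:cv2.undistortPoints(p.reshape(-1,1,2),C[n]["K"],np.array(C[n]["distortion"])).reshape(-1,2).T
X=cv2.triangulatePoints(P("top"),P("scene"),u("top",a),u("scene",b));print((X[:3]/X[3]).T)
a=T([[636,245],[315,188]]);b=S([[182,118],[490,82]])
X=cv2.triangulatePoints(P("top"),P("scene"),u("top",a),u("scene",b));print((X[:3]/X[3]).T)
for z in(30,40,50,60):
  w=ray("scene",b*0+S([[240,140],[428,66]]),z);print(z,w.round(),np.linalg.norm(w[1]-w[0]))
from rig import monitor
s=monitor.sense();print(s["force"],s["wrist_torque"],s["joints"])
c=pickle.load(open("wrist.pkl","rb"));print(c["K"],c["distortion"],(c["R"]@s["eef_pos"]+c["t"]))
E
```

```text
[[471.92237712 -39.68267351  57.99339176]
 [488.07992764 109.09045597  55.90332364]]
[[ 590.89846005 -155.77119437  252.47374165]
 [ 632.98564751   18.01926846  212.84742475]]
30 [[452. -22.  30.]
 [470. 130.  30.]] 152.88341186272194
40 [[460. -27.  40.]
 [478. 123.  40.]] 151.02598724226178
50 [[467. -33.  50.]
 [485. 116.  50.]] 149.1685626218014
60 [[475. -38.  60.]
 [492. 108.  60.]] 147.3111380013412
[-0.17489721 -0.02461797 -0.25911566] [ 0.00512195 -0.00400087 -0.00253874] [-1.69305134e-01  4.43013266e-01  1.78346490e+00  8.50634486e-06
  9.15190005e-01  1.52419085e+00]
[[397.27658874   0.         324.94938014]
 [  0.         397.27658874 237.35767963]
 [  0.           0.           1.        ]] [-0.05421052  0.          0.          0.          0.        ] [ -0.6090584   18.02536109 185.2932176 ]
```

```bash
python3 - <<'E'
from rig import eyes,monitor
from h import *
c=eyes.capture("scene");C["scene"]=c;t=eyes.capture("top");C["top"]=t
p=monitor.sense()["eef_pos"]
q=proj("scene",p)[0];r=proj("top",p)[0];print(q,r)
a=c["img"][225:310,310:410,::-1];b=t["img"][170:255,270:370,::-1]
f=lambda i:cv2.resize(i,(400,340),interpolation=cv2.INTER_CUBIC)
cv2.imwrite("pics/m4.png",np.hstack([f(a),f(b)]));print((q-[310,225])*4,(r-[270,170])*4+[400,0])
for z in(60,):print((proj("scene",[p[0],p[1],z])[0]-[310,225])*4)
E
```

```text
[344.67940932 266.7083532 ] [311.67958635 233.46602723]
[138.71763727 166.83341281] [566.71834542 253.8641089 ]
[140.25566875 142.77397252]
```

View pics/m4.png

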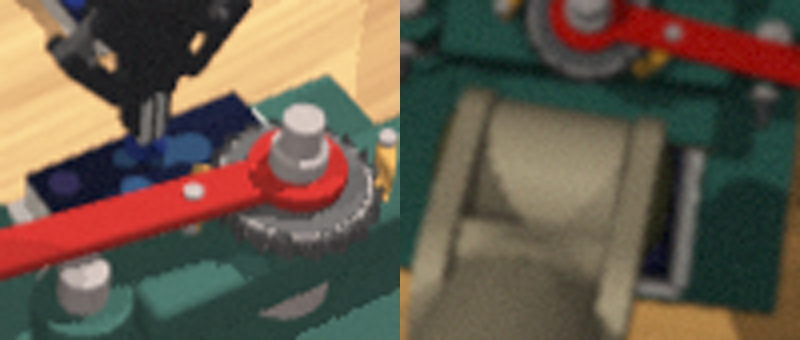

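>>> send_rows(targets=[0, 0, 0, 0, 0, 0.02, -1])

```text
time_s: 4.95
eef_pos: [492.2, 33.9, 37.5]
ee_rot: [0.0, 0.998, -0.061, 0.0]
force: [0.1, -0.0, -0.2]
grip_width: 0.001
grip_force: 0.0
```

>>> send_rows(targets=[0, 0, 0, 0, 0, 0.02, -1])

```text
time_s: 5.08
eef_pos: [492.1, 33.9, 36.2]
ee_rot: [-0.0, 0.998, -0.061, -0.0]
force: [-1.2, -0.5, 0.5]
grip_width: -0.004
grip_force: 0.0
```

```bash
python3 - <<'E'
from h import *
from scipy.spatial.transform import Rotation as Ro
from rig import monitor
s=monitor.sense();c=pickle.load(open("wrist.pkl","rb"))
q=s["ee_rot"];M=Ro.from_quat(np.r_[q[1:],q[0]]).as_matrix()
print("cam in tool",M.T@(-c["R"].T@c["t"]-np.array([492.15,33.86,38.66])))
E
```

```text
cam in tool [  66.73751988    0.48257336 -173.79868949]
```

>>> send_rows(targets=[0, 0, 0, -0.5, 0, 0, -1, 0, 0, 0, -0.5, 0, 0, -1, 0, 0, 0, 0, 0, 0.3, -1, 0, 0, 0, 0, 0, 0.2, -1, 0, 0, 0, 0, 0, 0, -1])

```text
time_s: 5.7
eef_pos: [432.3, 41.2, 5.6]
ee_rot: [-0.0, 0.998, -0.061, -0.001]
force: [0.3, -0.3, 0.5]
grip_width: 0.001
grip_force: 0.0
```

```bash
python3 - <<'E'
from rig import eyes,monitor
from h import *
c=eyes.capture("scene");C["scene"]=c;w=eyes.capture("wrist");C["wrist"]=w
s=monitor.sense();p=s["eef_pos"];print(p,s["force"])
a=c["img"][190:290,290:410,::-1]
cv2.imwrite("pics/m5.png",np.hstack([cv2.resize(a,(400,333),interpolation=cv2.INTER_CUBIC),cv2.resize(w["img"][200:350,230:410,::-1],(400,333))]))
for z in(5,25,45):print(z,(proj("scene",[p[0],p[1],z])[0]-[290,190])*3.33)
E
```

```text
[432.95436348  41.13565371   6.45504399] [ 0.264782   -0.2184825  -0.43774013]
5 [141.41245974 235.30368528]
25 [142.05962546 217.27275244]
45 [142.72121387 198.80311596]
```

View pics/m5.png

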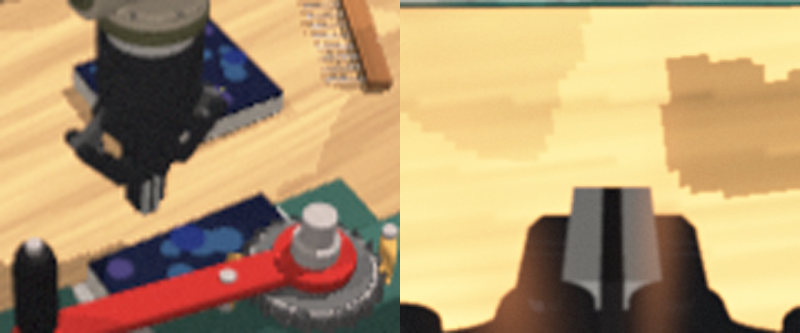

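Scene crop: the fingertip is at (148,212), while the reported TCP projects to (141,235). The real tip therefore sits about 30 mm above the reported TCP and was passing over the panel. I will push with the reported z at about 12.

>>> send_rows(targets=[0, 0, 0, 0, 0, -0.1, -1, 0, 0, 0, 0.2, 0, 0, -1, 0, 0, 0, 0.15, 0, 0, -1, 0, 0, 0, 0.05, 0, 0, -1, 0, 0, 0, 0.05, 0, 0, -1])

```text
time_s: 6.42
eef_pos: [459.5, 37.9, 12.1]
ee_rot: [-0.0, 0.998, -0.061, -0.0]
force: [-0.1, -0.6, -1.3]
grip_width: 0.002
grip_force: 0.0
```

>>> send_rows(targets=[0, 0, 0, 0.04, 0, 0, -1, 0, 0, 0, 0.04, 0, 0, -1, 0, 0, 0, 0.04, 0, 0, -1])

```text
time_s: 6.8
eef_pos: [466.7, 37.0, 12.3]
ee_rot: [-0.0, 0.998, -0.061, -0.0]
force: [-0.8, 0.1, 0.5]
grip_width: -0.003
grip_force: 0.0
```

>>> send_rows(targets=[0, 0, 0, 0.04, 0, 0, -1, 0, 0, 0, 0.04, 0, 0, -1, 0, 0, 0, 0.04, 0, 0, -1])

```text
time_s: 7.18
eef_pos: [472.3, 36.5, 12.1]
ee_rot: [-0.0, 0.998, -0.061, -0.002]
force: [-7.1, 2.0, 5.3]
grip_width: 0.001
grip_force: 3.7
```

>>> send_rows(targets=[0, 0, 0, 0.05, 0, 0, -1, 0, 0, 0, 0.05, 0, 0, -1, 0, 0, 0, 0.05, 0, 0, -1, 0, 0, 0, 0.05, 0, 0, -1, 0, 0, 0, 0.05, 0, 0, -1])

```text
time_s: 7.8
eef_pos: [487.2, 34.7, 12.1]
ee_rot: [-0.0, 0.998, -0.061, -0.002]
force: [-6.1, 0.7, 5.8]
grip_width: 0.003
grip_force: 3.7
```

>>> send_rows(targets=[0, 0, 0, 0.05, 0, 0, -1, 0, 0, 0, 0.05, 0, 0, -1, 0, 0, 0, 0.05, 0, 0, -1, 0, 0, 0, 0.05, 0, 0, -1, 0, 0, 0, 0.05, 0, 0, -1])

```text
time_s: 8.43
eef_pos: [502.1, 32.8, 12.1]
ee_rot: [-0.0, 0.998, -0.061, -0.002]
force: [-8.8, 0.8, 4.3]
grip_width: -0.006
grip_force: 3.5
```

>>> send_rows(targets=[0, 0, 0, 0.05, 0, 0, -1, 0, 0, 0, 0.05, 0, 0, -1, 0, 0, 0, 0.05, 0, 0, -1, 0, 0, 0, 0.05, 0, 0, -1, 0, 0, 0, 0.05, 0, 0, -1])

```text
time_s: 9.05
eef_pos: [517.0, 31.0, 12.1]
ee_rot: [-0.0, 0.998, -0.061, -0.002]
force: [-7.1, 0.8, 4.3]
grip_width: -0.001
grip_force: 3.6
```

>>> send_rows(targets=[0, 0, 0, 0.05, 0, 0, -1, 0, 0, 0, 0.05, 0, 0, -1, 0, 0, 0, 0.05, 0, 0, -1, 0, 0, 0, 0.03, 0, 0, -1])

```text
time_s: 9.55
eef_pos: [527.8, 29.6, 12.1]
ee_rot: [-0.0, 0.998, -0.061, -0.002]
force: [-7.5, 1.0, 5.2]
grip_width: -0.001
grip_force: 3.6
```

>>> send_rows(targets=[0, 0, 0, 0.02, 0, 0, -1, 0, 0, 0, 0.02, 0, 0, -1])

```text
time_s: 9.8
eef_pos: [530.1, 29.3, 12.1]
ee_rot: [-0.0, 0.998, -0.061, -0.002]
force: [-6.6, 0.6, 5.3]
grip_width: -0.0
grip_force: 3.5
```

>>> send_rows(targets=[0, 0, 0, 0.02, 0, 0, -1, 0, 0, 0, 0.02, 0, 0, -1])

```text
time_s: 10.05
eef_pos: [530.2, 29.4, 12.1]
ee_rot: [-0.0, 0.998, -0.061, -0.005]
force: [-23.0, 0.5, 17.7]
grip_width: 0.002
grip_force: 11.3
```

>>> send_rows(targets=[0, 0, 0, 0.02, 0, 0, -1])

```text
time_s: 10.18
eef_pos: [530.1, 29.4, 12.0]
ee_rot: [-0.0, 0.998, -0.061, -0.006]
force: [-28.7, 1.1, 24.1]
grip_width: 0.0
grip_force: 14.6
```

>>> send_rows(targets=[0, 0, 0, 0.02, 0, 0, -1])

```text
time_s: 10.3
eef_pos: [530.0, 29.4, 12.1]
ee_rot: [-0.0, 0.998, -0.061, -0.008]
force: [-35.6, 0.8, 29.0]
grip_width: -0.002
grip_force: 18.0
```

>>> send_rows(targets=[0, 0, 0, -0.1, 0, 0, -1, 0, 0, 0, -0.5, 0, 0, -1, 0, 0, 0, -0.5, 0, -0.8, -1, 0, 0, 0, 0, 0, -1, -1, 0, 0, 0, 0, 0, -1, -1])

```text
time_s: 10.92
eef_pos: [470.4, 36.5, 182.4]
ee_rot: [0.0, 0.998, -0.061, 0.0]
force: [0.9, -0.1, -0.3]
grip_width: 0.002
grip_force: 0.0
```

```bash
python3 - <<'E'
from rig import eyes,monitor
from h import *
w=eyes.capture("wrist");C["wrist"]=w;print(monitor.sense()["eef_pos"],monitor.sense()["force"])
g=cv2.cvtColor(w["img"],cv2.COLOR_RGB2GRAY);im=w["img"].astype(int)
dark=im.sum(2)<170
o=np.array([634,17]);y=-.119;R=np.array([[np.cos(y),np.sin(y)],[-np.sin(y),np.cos(y)]])
# columns along the front edge: for given press y project x profile at z=60 and sample
for py in(-60,-45,-30,-15,15,30,45,60):
  xs=np.arange(-140,-60,2.);P=np.array([np.r_[o+R.T@[x,py],60] for x in xs]);u=proj("wrist",P).round().astype(int)
  v=[tuple(int(k) for k in im[b,a]) if 0<=b<480 and 0<=a<640 else None for a,b in u]
  print(py,[ (int(x),k) for x,k in zip(xs,v) if -112<=x<=-84 and x%4==0])
cv2.imwrite("pics/w6.png",w["img"][:,:,::-1])
E
```

```text
[473.72127553  36.13191966 190.02280071] [ 1.66886388 -0.0572839   9.00452961]
-60 [(-112, (201, 191, 187)), (-108, (202, 193, 190)), (-104, (202, 192, 188)), (-100, (201, 192, 188)), (-96, (206, 196, 193)), (-92, (19, 28, 56)), (-88, (20, 26, 53)), (-84, (67, 58, 116))]
-45 [(-112, (202, 191, 189)), (-108, (200, 189, 186)), (-104, (197, 189, 186)), (-100, (203, 193, 187)), (-96, (203, 193, 189)), (-92, (17, 19, 50)), (-88, (23, 29, 53)), (-84, (25, 32, 58))]
-30 [(-112, (200, 191, 187)), (-108, (201, 192, 187)), (-104, (205, 195, 190)), (-100, (204, 192, 190)), (-96, (206, 193, 191)), (-92, (17, 22, 49)), (-88, (22, 29, 54)), (-84, (27, 31, 57))]
-15 [(-112, (203, 193, 191)), (-108, (201, 192, 189)), (-104, (203, 193, 190)), (-100, (202, 192, 190)), (-96, (202, 193, 189)), (-92, (22, 26, 55)), (-88, (29, 33, 60)), (-84, (26, 34, 62))]
15 [(-112, (198, 188, 185)), (-108, (197, 187, 184)), (-104, (200, 189, 187)), (-100, (198, 189, 184)), (-96, (199, 190, 187)), (-92, (21, 26, 55)), (-88, (26, 32, 57)), (-84, (24, 29, 56))]
30 [(-112, (201, 190, 188)), (-108, (200, 189, 186)), (-104, (203, 192, 187)), (-100, (204, 195, 191)), (-96, (202, 194, 188)), (-92, (25, 30, 56)), (-88, (23, 28, 56)), (-84, (27, 28, 58))]
45 [(-112, (202, 190, 187)), (-108, (199, 190, 187)), (-104, (198, 190, 186)), (-100, (200, 190, 187)), (-96, (201, 191, 187)), (-92, (20, 25, 52)), (-88, (28, 30, 58)), (-84, (29, 33, 61))]
60 [(-112, (205, 196, 192)), (-108, (207, 198, 194)), (-104, (209, 198, 195)), (-100, (210, 201, 195)), (-96, (208, 198, 194)), (-92, (24, 29, 58)), (-88, (28, 32, 59)), (-84, (26, 31, 56))]
```

The panel's front edge is at press x -94 at every y sampled, so it is home and square. Next, the lever.

>>> send_rows(targets=[0, 0, -10.7, 0, 0, -0.15, 1, 0, 0, -10.7, 0, 0, -0.15, 1, 0, 0, -10.7, 0, 0, -0.15, 1, 0, 0, -10.7, 0, 0, -0.15, 1, 0, 0, -10.7, 0, 0, -0.15, 1])

```text
time_s: 11.6
eef_pos: [470.9, 36.5, 225.3]
ee_rot: [0.0, 0.918, 0.397, 0.0]
force: [0.0, 0.7, 0.2]
grip_width: 1.0
grip_force: 0.0
```

>>> send_rows(targets=[0, 0, -10.7, 0, 0, 0, 1, 0, 0, -10.7, 0, 0, 0, 1, 0, 0, -6, 0, 0, 0, 1])

```text
time_s: 11.98
eef_pos: [470.9, 36.5, 225.1]
ee_rot: [0.0, 0.798, 0.603, 0.0]
force: [-0.8, 0.3, 0.0]
grip_width: 0.997
grip_force: 0.0
```

>>> send_rows(targets=[0, 0, 0, -0.5, 0.54, 0, 1, 0, 0, 0, -0.5, 0.54, 0, 1, 0, 0, 0, -0.5, 0.54, 0, 1, 0, 0, 0, -0.5, 0.54, 0, 1, 0, 0, 0, -0.5, 0.54, 0, 1])

```text
time_s: 12.6
eef_pos: [585.5, -154.0, 224.9]
ee_rot: [0.0, 0.799, 0.601, 0.0]
force: [-0.3, 0.6, 1.2]
grip_width: 1.003
grip_force: 0.0
```

>>> send_rows(targets=[0, 0, 0, 0, 0, 0, 1, 0, 0, 0, 0, 0, 0, 1])

```text
time_s: 12.85
eef_pos: [584.6, -152.2, 225.0]
ee_rot: [-0.0, 0.799, 0.601, -0.0]
force: [0.0, 0.5, -0.5]
grip_width: 0.998
grip_force: 0.0
```

>>> send_rows(targets=[0, 0, 0, -0.04, 0.1, 0, 1, 0, 0, 0, 0, 0, 0, 1])

```text
time_s: 13.1
eef_pos: [590.0, -156.2, 225.5]
ee_rot: [0.0, 0.799, 0.601, 0.0]
force: [0.1, -0.4, 0.6]
grip_width: 1.0
grip_force: 0.0
```

```bash
python3 - <<'E'
from rig import eyes,monitor
from h import *
w=eyes.capture("wrist");C["wrist"]=w;c=eyes.capture("scene");C["scene"]=c
pickle.dump(w,open("wrist.pkl","wb"))
s=monitor.sense();p=s["eef_pos"];print(p)
cv2.imwrite("pics/m7.png",np.hstack([cv2.resize(w["img"][:,:,::-1],(480,360)),cv2.resize(c["img"][200:320,250:357,::-1],(320,360),interpolation=cv2.INTER_CUBIC)]))
for z in(245,217,185):print(z,proj("wrist",[589.5,-156,z])*.75,(proj("scene",[589.5,-156,z])-[250,200])*3+[480,0])
print("tcp",proj("wrist",p)*.75,(proj("scene",p)-[250,200])*3+[480,0])
E
```

```text
[ 589.79492846 -156.22316273  225.44500477]
245 [[243.90031275 219.17408661]] [[628.48339293 195.69997113]]
217 [[243.93045379 201.98690766]] [[629.63944618 226.31810843]]
185 [[243.95597462 187.39204613]] [[630.90404385 259.61603084]]
tcp [[244.47737573 206.84658827]] [[629.25603566 217.67474353]]
```

View pics/m7.png

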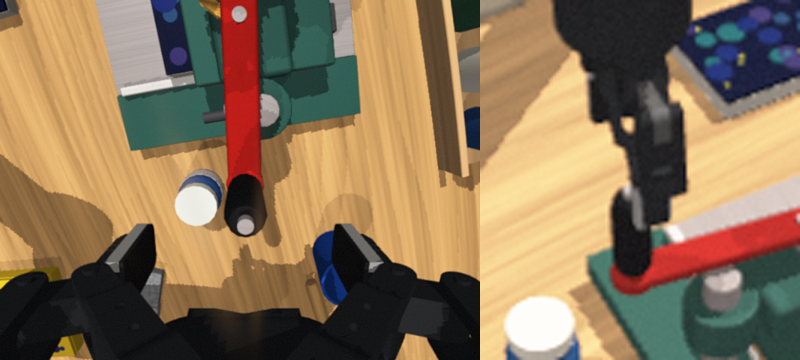

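Last view: the grip top is at (246,228) and the arm junction at (243,180), centred between the open fingers. I descend in steps and watch the force.

>>> send_rows(targets=[0, 0, 0, -0.03, 0, 0.35, 1, 0, 0, 0, 0, 0, 0.3, 1, 0, 0, 0, 0, 0, 0, 1])

```text
time_s: 13.58
eef_pos: [588.7, -157.9, 185.3]
ee_rot: [-0.001, 0.799, 0.601, -0.001]
force: [-0.3, 0.1, 0.2]
grip_width: 1.0
grip_force: 0.0
```

>>> send_rows(targets=[0, 0, 0, 0, 0, 0.15, 1, 0, 0, 0, 0, 0, 0.1, 1, 0, 0, 0, 0, 0, 0, 1])

```text
time_s: 13.95
eef_pos: [589.2, -158.2, 171.0]
ee_rot: [-0.0, 0.799, 0.601, -0.0]
force: [-0.5, 0.5, 0.2]
grip_width: 0.998
grip_force: 0.0
```

>>> send_rows(targets=[0, 0, 0, 0, 0, 0, -0.3, 0, 0, 0, 0, 0, 0, -0.6, 0, 0, 0, 0, 0, 0, -1, 0, 0, 0, 0, 0, 0, -1, 0, 0, 0, 0, 0, 0, -1], newtons=40)

```text
time_s: 14.58
eef_pos: [589.4, -158.3, 171.6]
ee_rot: [0.0, 0.799, 0.601, 0.0]
force: [-0.4, 1.0, 2.7]
grip_width: 0.294
grip_force: 39.3
```

```bash
cat >>h.py <<'E'
O=np.array([634,17.]);Y=-.119
def gp(l,r=181):a=-1.498+Y-l;return O+r*np.array([np.cos(a),np.sin(a)])
def tool(d):
    y=2*np.arctan2(.601,.799);return np.array([d@[np.cos(y),np.sin(y)],d@[np.sin(y),-np.cos(y)]])/60
def lev(p):
    d=np.array(p[:2])-O;return -1.498+Y-np.arctan2(d[1],d[0]),np.hypot(*d)
E
python3 - <<'E'
from h import *
print(lev([589.4,-158.3]))
for q in([.203,.10,.02],[.02,.13,.24,.35,.45]):
  for a,b in zip(q,q[1:]):print(a,b,tool(gp(b)-gp(a)).round(3),gp(b))
E
```

```text
(np.float64(0.20293157633482317), np.float64(180.88463174078666))
0.203 0.1 [0.026 0.31 ] [ 607.63131066 -162.06895941]
0.1 0.02 [0.042 0.238] [ 622.02588657 -163.60349002]
0.02 0.13 [-0.053 -0.327] [ 602.27191268 -161.19744239]
0.13 0.24 [-0.017 -0.331] [ 582.90146169 -156.63737899]
0.24 0.35 [ 0.02  -0.331] [ 564.14867982 -149.97842097]
0.35 0.45 [ 0.05  -0.297] [ 547.8276192  -142.17072843]
```

>>> send_rows(targets=[0, 0, 0, 0.026, 0.31, 0, -1, 0, 0, 0, 0.042, 0.238, 0, -1, 0, 0, 0, 0, 0, 0, -1, 0, 0, 0, 0, 0, 0, -1])

```text
time_s: 15.08
eef_pos: [621.8, -163.6, 171.6]
ee_rot: [0.0, 0.799, 0.601, 0.0]
force: [0.6, -1.1, 3.5]
grip_width: 0.292
grip_force: 40.4
```

>>> send_rows(targets=[0, 0, 0, 0.01, 0.04, 0, -1, 0, 0, 0, 0, 0, 0, -1])

```text
time_s: 15.32
eef_pos: [624.5, -163.7, 171.6]
ee_rot: [0.0, 0.799, 0.601, 0.0]
force: [-0.3, -2.2, 4.3]
grip_width: 0.296
grip_force: 40.5
```

>>> send_rows(targets=[0, 0, 0, 0.01, 0.04, 0, -1, 0, 0, 0, 0, 0, 0, -1])

```text
time_s: 15.58
eef_pos: [626.0, -163.8, 171.5]
ee_rot: [-0.001, 0.799, 0.601, -0.001]
force: [-8.3, 0.1, 7.0]
grip_width: 0.295
grip_force: 40.8
```

>>> send_rows(targets=[0, 0, 0, -0.068, -0.37, 0, -1, 0, 0, 0, -0.021, -0.334, 0, -1, 0, 0, 0, 0.016, -0.334, 0, -1, 0, 0, 0, 0.053, -0.33, 0, -1, 0, 0, 0, 0, 0, 0, -1])

```text
time_s: 16.2
eef_pos: [547.3, -141.6, 171.6]
ee_rot: [-0.0, 0.799, 0.601, -0.0]
force: [-0.6, -0.2, 4.3]
grip_width: 0.292
grip_force: 40.2
```

```bash
python3 - <<'E'
from h import *
from rig import monitor
s=monitor.sense();print(lev(s["eef_pos"]),s["force"],s["eef_pos"])
E
```

```text
(np.float64(0.4539782015338858), np.float64(180.77630250671064)) [-0.58283111 -0.23824877  4.28495275] [ 547.30237151 -141.6303652   171.56327228]
```

>>> send_rows(targets=[0, 0, 0, -0.053, 0.33, 0, -1, 0, 0, 0, -0.016, 0.334, 0, -1, 0, 0, 0, 0.021, 0.334, 0, -1, 0, 0, 0, 0.058, 0.33, 0, -1, 0, 0, 0, 0, 0, 0, -1])

```text
time_s: 16.82
eef_pos: [625.9, -163.9, 171.5]
ee_rot: [0.0, 0.799, 0.601, 0.0]
force: [-0.5, -0.2, 7.3]
grip_width: 0.294
grip_force: 41.3
```

>>> send_rows(targets=[0, 0, 0, -0.058, -0.33, 0, -1, 0, 0, 0, -0.021, -0.334, 0, -1, 0, 0, 0, 0.016, -0.334, 0, -1, 0, 0, 0, 0.053, -0.33, 0, -1, 0, 0, 0, 0, 0, 0, -1])

```text
time_s: 17.45
eef_pos: [547.9, -142.0, 171.6]
ee_rot: [0.0, 0.799, 0.601, 0.0]
force: [0.4, 1.2, 4.7]
grip_width: 0.294
grip_force: 41.0
```

>>> send_rows(targets=[0, 0, 0, -0.053, 0.33, 0, -1, 0, 0, 0, -0.016, 0.334, 0, -1, 0, 0, 0, 0.021, 0.334, 0, -1, 0, 0, 0, 0.058, 0.33, 0, -1, 0, 0, 0, 0, 0, 0, -1])

```text
time_s: 18.08
eef_pos: [626.0, -163.9, 171.5]
ee_rot: [0.0, 0.799, 0.601, 0.0]
force: [-1.7, 2.2, 8.0]
grip_width: 0.296
grip_force: 41.9
```

>>> send_rows(targets=[0, 0, 0, -0.058, -0.33, 0, -1, 0, 0, 0, -0.021, -0.334, 0, -1, 0, 0, 0, 0.016, -0.334, 0, -1, 0, 0, 0, 0.053, -0.33, 0, -1, 0, 0, 0, 0, 0, 0, -1])

```text
time_s: 18.7
eef_pos: [548.2, -142.1, 171.5]
ee_rot: [0.0, 0.799, 0.601, 0.0]
force: [0.5, 1.4, 5.7]
grip_width: 0.296
grip_force: 41.5
```

>>> send_rows(targets=[0, 0, 0, -0.053, 0.33, 0, -1, 0, 0, 0, -0.016, 0.334, 0, -1, 0, 0, 0, 0.021, 0.334, 0, -1, 0, 0, 0, 0.058, 0.33, 0, -1, 0, 0, 0, 0, 0, 0, -1])

```text
time_s: 19.32
eef_pos: [626.0, -163.9, 171.6]
ee_rot: [-0.0, 0.799, 0.601, 0.0]
force: [-2.0, 2.1, 9.9]
grip_width: 0.295
grip_force: 42.3
```

>>> send_rows(targets=[0, 0, 0, -0.058, -0.33, 0, -1, 0, 0, 0, -0.021, -0.334, 0, -1, 0, 0, 0, 0.016, -0.334, 0, -1, 0, 0, 0, 0.053, -0.33, 0, -1, 0, 0, 0, 0, 0, 0, -1])

```text
time_s: 19.95
eef_pos: [548.4, -142.2, 171.6]
ee_rot: [0.0, 0.799, 0.601, 0.0]
force: [0.6, 0.9, 6.1]
grip_width: 0.296
grip_force: 42.0
```

>>> send_rows(targets=[0, 0, 0, -0.053, 0.33, 0, -1, 0, 0, 0, -0.016, 0.334, 0, -1, 0, 0, 0, 0.021, 0.334, 0, -1, 0, 0, 0, 0.058, 0.33, 0, -1, 0, 0, 0, 0, 0, 0, -1])

```text
time_s: 20.58
eef_pos: [626.1, -163.9, 171.6]
ee_rot: [-0.0, 0.799, 0.601, 0.0]
force: [-2.0, 1.7, 10.3]
grip_width: 0.293
grip_force: 42.6
```

>>> send_rows(targets=[0, 0, 0, -0.058, -0.34, 0, -1, 0, 0, 0, -0.021, -0.334, 0, -1, 0, 0, 0, 0.016, -0.334, 0, -1, 0, 0, 0, 0.053, -0.33, 0, -1, 0, 0, 0, 0, 0, 0, -1])

```text
time_s: 21.2
eef_pos: [548.2, -142.1, 171.6]
ee_rot: [0.001, 0.799, 0.601, 0.001]
force: [2.5, 1.1, 5.6]
grip_width: 0.291
grip_force: 42.2
```

>>> send_rows(targets=[0, 0, 0, -0.053, 0.33, 0, -1, 0, 0, 0, -0.016, 0.334, 0, -1, 0, 0, 0, 0.021, 0.334, 0, -1, 0, 0, 0, 0.058, 0.33, 0, -1, 0, 0, 0, 0, 0, 0, -1])

```text
time_s: 21.82
eef_pos: [625.9, -163.9, 171.6]
ee_rot: [0.0, 0.799, 0.601, 0.0]
force: [0.4, 2.0, 10.1]
grip_width: 0.29
grip_force: 42.7
```

>>> send_rows(targets=[0, 0, 0, -0.058, -0.33, 0, -1, 0, 0, 0, -0.021, -0.334, 0, -1, 0, 0, 0, 0.016, -0.334, 0, -1, 0, 0, 0, 0.053, -0.33, 0, -1, 0, 0, 0, 0, 0, 0, -1])

```text
time_s: 22.45
eef_pos: [548.4, -142.2, 171.6]
ee_rot: [0.001, 0.799, 0.601, 0.001]
force: [3.1, 0.9, 5.6]
grip_width: 0.295
grip_force: 42.2
```

```bash
python3 - <<'E'
from h import *
from rig import monitor
s=monitor.sense();print(lev(s["eef_pos"]),s["force"],s["wrist_torque"])
E
```

```text
(np.float64(0.44689789338277386), np.float64(180.77517279416446)) [3.14499922 0.91786587 5.62832137] [ 0.1501694  -0.85151553  0.02930705]
```

>>> send_rows(targets=[0, 0, 0, -0.053, 0.33, 0, -1, 0, 0, 0, -0.016, 0.334, 0, -1, 0, 0, 0, 0.021, 0.334, 0, -1, 0, 0, 0, 0.058, 0.33, 0, -1, 0, 0, 0, 0, 0, 0, -1])

```text
time_s: 23.08
eef_pos: [625.8, -163.9, 171.6]
ee_rot: [0.0, 0.799, 0.601, 0.0]
force: [-0.0, 2.3, 9.4]
grip_width: 0.292
grip_force: 42.8
```

>>> send_rows(targets=[0, 0, 0, -0.058, -0.33, 0, -1, 0, 0, 0, -0.021, -0.334, 0, -1, 0, 0, 0, 0.016, -0.334, 0, -1, 0, 0, 0, 0.023, -0.165, 0, -1, 0, 0, 0, 0.03, -0.165, 0, -1])

```text
time_s: 23.7
eef_pos: [549.4, -142.8, 171.6]
ee_rot: [0.002, 0.799, 0.601, 0.001]
force: [8.2, -0.8, 3.9]
grip_width: 0.294
grip_force: 42.3
```

>>> send_rows(targets=[0, 0, 0, 0, 0, 0, -1])

```text
time_s: 23.82
eef_pos: [549.0, -142.6, 171.6]
ee_rot: [0.001, 0.799, 0.601, 0.001]
force: [5.8, -1.2, 6.1]
grip_width: 0.288
grip_force: 42.4
```

```bash
python3 - <<'E'
from h import *
from rig import monitor
s=monitor.sense();l,r=lev(s["eef_pos"]);a=-1.617-l;print(l,r,s["force"],s["force"][:2]@[-np.sin(a),np.cos(a)],s["wrist_torque"])
E
```

```text
0.4429397961353443 180.7976564440132 [ 5.78848435 -1.15469264  6.05982025] 5.652256834739459 [ 0.02488909 -1.03862913 -0.04567083]
```

>>> send_rows(targets=[0, 0, 0, -0.053, 0.33, 0, -1, 0, 0, 0, -0.016, 0.334, 0, -1, 0, 0, 0, 0.021, 0.334, 0, -1, 0, 0, 0, 0.058, 0.33, 0, -1, 0, 0, 0, 0, 0, 0, -1])

```text
time_s: 24.45
eef_pos: [625.8, -163.9, 171.6]
ee_rot: [0.0, 0.799, 0.601, 0.0]
force: [0.4, 1.9, 10.7]
grip_width: 0.294
grip_force: 42.9
```

>>> send_rows(targets=[0, 0, 0, -0.058, -0.33, 0, -1, 0, 0, 0, -0.021, -0.334, 0, -1, 0, 0, 0, 0.016, -0.334, 0, -1, 0, 0, 0, 0.023, -0.165, 0, -1])

```text
time_s: 24.95
eef_pos: [558.1, -147.2, 171.6]
ee_rot: [0.002, 0.799, 0.601, 0.001]
force: [10.0, -1.8, 4.4]
grip_width: 0.297
grip_force: 42.3
```

>>> send_rows(targets=[0, 0, 0, 0.015, -0.085, 0, -1])

```text
time_s: 25.08
eef_pos: [553.8, -145.1, 171.6]
ee_rot: [0.002, 0.799, 0.601, 0.001]
force: [8.8, -1.5, 5.0]
grip_width: 0.289
grip_force: 42.3
```

>>> send_rows(targets=[0, 0, 0, 0.02, -0.1, 0, -1])

```text
time_s: 25.2
eef_pos: [548.7, -142.5, 171.6]
ee_rot: [0.002, 0.799, 0.601, 0.001]
force: [9.4, -0.3, 4.7]
grip_width: 0.29
grip_force: 42.4
```

>>> send_rows(targets=[0, 0, 0, 0, 0, 0, -1])

```text
time_s: 25.32
eef_pos: [548.4, -142.3, 171.6]
ee_rot: [0.002, 0.799, 0.601, 0.001]
force: [7.8, -0.9, 5.4]
grip_width: 0.294
grip_force: 42.4
```

>>> send_rows(targets=[0, 0, 0, 0, 0, 0, -1])

```text
time_s: 25.45
eef_pos: [548.6, -142.4, 171.6]
ee_rot: [0.002, 0.799, 0.601, 0.001]
force: [7.5, -0.8, 5.9]
grip_width: 0.293
grip_force: 42.4
```

```bash
python3 - <<'E'
from h import *
from rig import monitor
s=monitor.sense();l,r=lev(s["eef_pos"]);a=-1.617-l;print(l,r,s["force"],s["force"][:2]@[-np.sin(a),np.cos(a)],s["wrist_torque"])
E
```

```text
0.44555694918475286 180.79887785432905 [ 7.54526962 -0.7647666   5.91013732] 7.012283458055747 [-0.10547798 -1.30448781 -0.01289546]
```

>>> send_rows(targets=[0, 0, 0, -0.058, 0.35, 0, -1, 0, 0, 0, -0.016, 0.334, 0, -1, 0, 0, 0, 0.021, 0.334, 0, -1, 0, 0, 0, 0.058, 0.33, 0, -1, 0, 0, 0, 0, 0, 0, -1])

```text
time_s: 26.08
eef_pos: [625.8, -163.9, 171.6]
ee_rot: [0.0, 0.799, 0.601, 0.0]
force: [0.2, 2.1, 11.2]
grip_width: 0.289
grip_force: 42.9
```

>>> send_rows(targets=[0, 0, 0, -0.058, -0.33, 0, -1, 0, 0, 0, -0.021, -0.334, 0, -1, 0, 0, 0, 0.016, -0.334, 0, -1, 0, 0, 0, 0.023, -0.165, 0, -1])

```text
time_s: 26.58
eef_pos: [558.4, -147.4, 171.6]
ee_rot: [0.002, 0.799, 0.601, 0.001]
force: [11.6, -0.7, 3.7]
grip_width: 0.291
grip_force: 42.3
```

>>> send_rows(targets=[0, 0, 0, 0.015, -0.085, 0, -1])

```text
time_s: 26.7
eef_pos: [554.1, -145.3, 171.6]
ee_rot: [0.002, 0.799, 0.601, 0.001]
force: [11.6, -2.2, 3.3]
grip_width: 0.297
grip_force: 42.3
```

>>> send_rows(targets=[0, 0, 0, 0.02, -0.1, 0, -1])

```text
time_s: 26.82
eef_pos: [549.0, -142.6, 171.6]
ee_rot: [0.002, 0.799, 0.601, 0.002]
force: [11.6, -1.7, 3.6]
grip_width: 0.29
grip_force: 42.5
```

>>> send_rows(targets=[0, 0, 0, 0, 0, 0, -1, 0, 0, 0, 0, 0, 0, -1])

```text
time_s: 27.08
eef_pos: [548.9, -142.5, 171.6]
ee_rot: [0.002, 0.799, 0.601, 0.001]
force: [10.0, -1.4, 4.5]
grip_width: 0.29
grip_force: 42.4
```

```bash
python3 - <<'E'
from h import *
from rig import monitor
s=monitor.sense();l,r=lev(s["eef_pos"]);a=-1.617-l;print(l,r,s["force"],s["force"][:2]@[-np.sin(a),np.cos(a)],s["wrist_torque"])
E
```

```text
0.4439815028954328 180.8385179062489 [10.0418226  -1.39862172  4.52473023] 9.517810852482066 [-0.18664014 -1.5608397  -0.04314054]
```

Pull is about 9.5 N held and 11 N moving, inside the window, so I stop pumping here. Back to rest and release.

>>> send_rows(targets=[0, 0, 0, -0.058, 0.35, 0, -1, 0, 0, 0, -0.016, 0.334, 0, -1, 0, 0, 0, 0.021, 0.334, 0, -1, 0, 0, 0, 0.058, 0.33, 0, -1, 0, 0, 0, 0, 0, 0, -1])

```text
time_s: 27.7
eef_pos: [625.8, -163.9, 171.6]
ee_rot: [0.0, 0.799, 0.601, 0.0]
force: [0.2, 1.8, 9.9]
grip_width: 0.294
grip_force: 43.0
```

>>> send_rows(targets=[0, 0, 0, 0, 0, 0, 0.3, 0, 0, 0, 0, 0, 0, 1, 0, 0, 0, 0, 0, 0, 1, 0, 0, 0, 0, 0, 0, 1, 0, 0, 0, 0, 0, 0, 1])

```text
time_s: 28.32
eef_pos: [623.9, -163.5, 171.3]
ee_rot: [-0.0, 0.799, 0.601, -0.0]
force: [0.1, 0.1, -0.3]
grip_width: 1.0
grip_force: 0.0
```

>>> send_rows(targets=[0, 0, 0, 0, 0, -0.3, 1, 0, 0, 0, 0, 0, -0.6, 1, 0, 0, 0, 0, 0, -0.8, 1, 0, 0, 0, 0, 0, -0.5, 1, 0, 0, 0, 0, 0, 0, 1])

```text
time_s: 28.95
eef_pos: [624.4, -163.7, 305.6]
ee_rot: [0.002, 0.799, 0.601, 0.001]
force: [-0.2, 0.2, 0.6]
grip_width: 0.997
grip_force: 0.0
```

```bash
python3 - <<'E'
from rig import eyes,monitor
from h import *
from scipy.optimize import minimize_scalar
s=monitor.sense();print(s["eef_pos"],s["force"],s["grip_width"])
t=C["top"];C["scene"]=eyes.capture("scene");w=eyes.capture("wrist");C["wrist"]=w
# red arm direction in wrist image: red pixels centroid line mapped to z~178
im=w["img"].astype(int);m=(im[...,0]>130)&(im[...,1]<60)&(im[...,2]<60)
v,u=np.nonzero(m);P=ray("wrist",np.c_[u,v],178)[:,:2]
d=P-O;r=np.hypot(*d.T);k=(r>70)&(r<160)&(abs(np.arctan2(d[:,1],d[:,0])+1.7)<.5)
a=np.arctan2(d[k,1],d[k,0]);print(k.sum(),"lever",-1.617-np.median(a))
E
```

```text
[ 624.42996475 -163.66328165  305.62494031] [-0.24808385  0.24341666  0.61351931] 0.9965107696668709
4198 lever 0.004818630001380386
```

Lever measured at 0.005, so it is at rest. The hand is clear and nothing is touched. Handing in.

```bash
python3 -c "
from rig import job
print(job.finish_job())"
```

```text
the job is handed in; nothing more can be done
None
```

The panel is home against both back stops and clamped in nine strokes; the last took about 9.5 N held still and 11 N moving, the top of your 9–11 N range. The lever is back at rest and released, and the job is handed in at about 29 s; the bystanders were not re-checked in the images.

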